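# Set a kiln shelf: jar, vase, cone pack between them, lid on the jar

### The arm

A 7-joint arm with a two-finger parallel gripper is mounted at the origin on the work surface. World frame = base frame: x ahead of the robot, y to its left, z up, the work surface at z = 0. Lengths are in m, angles in rad, forces in N, time in s.
With the tool pointing down it reaches from about 0.4 to 0.85 m from the base axis. Payload 10.4 kg.
Tool frame: the origin (TCP) lies at the very end of the fingers, on their centre line; the grasp point (between the pads) lies 19 mm behind it; x points along the fingers, z is the direction in which the jaws open and shut, and the axes are right-handed (so a half turn about x gives the same grasp; the last joint's range is limited). The gripper opens to 85 mm and grips with 20 to 120 N. Pads are 22 mm wide; open, the fingers measure 114 mm over their backs; the gripper's body (76 mm by 85 mm) begins 54 mm behind the grasp point. The pads swing forward as they close: fully open they stand 13 mm farther back than shut.
Start: joints at [1.163, 0.332, -0.065, 1.46, 0.022, 1.35, -0.088], TCP at [0.235, -0.579, 0.231] pointing down, gripper open.
Joint ranges: [-2.6, 2.6], [-0.5, 2.12], [-1.47, 1.34], [0.16, 2.42], [-1.27, 4.41], [0.06, 2.06], [-2.6, 2.6]. Speed limits (rad/s): [2.22, 2.22, 2.79, 2.79, 3.14, 3.14, 3.14].

### API

Orientations are given as a unit quaternion [x, y, z, w].
In Python, from workcell import telemetry, viewer, manip, spot_in, mark_of gives the robot as it stands. The module is installed in compiled form; this text tells all that it offers.
- The arm moves only by the shell command python3 -m crank 'ROWS' [FORCE]. ROWS is JSON, a list of rows, each a list of 3 entries, a list of its own where there are three numbers: the closure, from 0 (fully open) to 1 (shut), then the shift along the world's x, y, z in cm, then the turn, a rotation vector about the world's x, y, z in rad. A call has 1 to 12 rows; each row shifts and turns the commanded pose from where the row before left it; what a row does not reach is not made up. A row lasts 1/12 s, in which the tool goes at most 41.7 mm and 7.16 degrees, less where a joint would pass 70% of its speed; a pose out of reach is approached as far as the arm can. A call with a gripper value outside its range is refused whole. The fingers move at their own pace and stop on an object; FORCE is the grip in N (left out, the last holds). Time passes only in rows, so rows that do not move let the fingers close. It gives the time, the measured TCP pose, the force and the opening at its end, in the units of the state.
- telemetry.get_obs(): the state, without advancing time (a new reading comes with each control period).
- viewer.camera(name): name is "side" or "top"; returns a dict with "frame" (480x640x3 uint8, red, green, blue), "intrinsics" (3x3 intrinsics, pixels), "cam_to_world" (4x4, takes a point from camera to world coordinates). Camera axes: x right, y up, looking along -z (the intrinsics and any distortion apply to the point x, -y, -z); pixel columns grow to the right and rows downward; lengths in m; the calibration is good to about 2 mm. A picture is of the moment at which its call begins. There is no depth.
- manip.hand_in(): hands the job in, once; it reports no verdict.
Trained networks look in a picture, given as the dict that the camera call returned (one of the last four; its "shot" number tells which), for a name from the list of things; names that differ only in an ending like _2 or _b are one class to them, and where a whole thing is asked for, a point or a joint stands for the part that bears it (a point fixed in the world has none). Each returns a list of dicts, best first, with "conf" (0 to 1); they miss things now and then, are a little off and sometimes report something else, mostly with a low value. They report only what shows in the picture. A call takes as long as a camera call. They do not tell look-alikes from the thing itself.
- spot_in(thing, picture): "location" ([x, y, z] in m, in the coordinates of the camera as it stood for that picture, good to about 4 mm: the middle of the surface that is visible of it).
- mark_of(thing, picture): "location" ([x, y, z] in m, in the coordinates of the camera as it stood for that picture, good to about 4 mm: a listed point, or the origin of a listed thing).
The state is a dict: "clock": time; "joint_pos": joint angles; "joint_velocities": joint speeds; "tau": joint torques, N m; "position": TCP position; "ee_rot": TCP orientation; "ft_force": force on the tool from outside, world axes, zero at the start; "torque": the same for the moment, N m; "grip_width": opening from 0.0 (shut) to 1.0 (fully open).
Only numpy, scipy, OpenCV 4.12 (cv2) and the standard library are available. Lean on these libraries where they do the work, as an engineer would, in place of code of your own. Each camera call takes 0.05 s, during which the arm holds its last target. There are 200 camera calls.

### The job

Set the kiln shelf for the next firing: first stand the jar upright in the middle of the round setter and the bottle vase upright in the middle of the square setter (either one first), then stand the cone pack directly on the shelf midway between the two setters, its row of cones in line with the two pots, and last put the lid squarely on the jar, knob up. Let go of everything, and do not push or knock over the glaze bottle and the brush pot that stand about.

Things in the scene. Friction and masses are not known exactly. Their poses are not given: they have to be found in the camera images.
- shelf: Fixed kiln shelf lying flat on the table: off-white slab, 160 (its x) by 340 (its y, the long way) by 18 mm high. Origin: centre of its underside, at table height. Its own y axis runs along its length. It carries the two setters.
- round_setter: Fixed brown disc on the kiln shelf, 90 mm across, 8 mm thick. Origin: centre of its underside (so its top is 8 mm above the origin, 26 mm above the table). It lies on the shelf's long centre line 105 mm from the shelf's centre, at one end or the other.
- square_setter: Fixed brown square tile on the kiln shelf, 86 by 86 mm, 8 mm thick. Origin: centre of its underside (top 8 mm above the origin, 26 mm above the table). It lies on the shelf's long centre line 105 mm from the shelf's centre, at the other end from the round setter.
- jar: Loose unglazed clay jar, pale pinkish buff, round, open at the top, standing upright on the table. 70 mm high; straight wall 64 mm across from 12 mm up to the rim, foot 56 mm across; wall 6 mm, mouth 52 mm wide; about 0.22 kg. Origin: centre of its underside, z up the jar's axis. Gripped from above across its outer wall near the rim.
- vase: Loose unglazed clay bottle vase of the same pale clay, standing upright on the table. 110 mm high; foot 54 mm across, belly 68 mm across at 36 mm height, straight neck 26 mm across from 70 to 105 mm height, lip 32 mm across; about 0.3 kg. Origin: centre of its underside, z up its axis. Gripped from above by its neck.
- cone_pack: Loose cone pack: a greyish-buff clay bar 70 (its x) by 24 (its y) by 18 mm high with three slender cones in a row along its x standing on it, tips 61 mm above the underside, leaning slightly along x; about 0.12 kg. Origin: centre of its underside. It can be gripped from above across the bar's 24 mm width.
- lid: Loose lid of the jar, same pale clay, lying knob up. From below: plug 40 mm across, 8 mm high, that drops into the jar's mouth; disc 66 mm across (8 to 14 mm height); round knob 18 to 20 mm across (14 to 38 mm height); about 0.09 kg. Origin: centre of the plug's underside, z up. On the jar its disc rests on the rim, its origin 62 mm above the jar's origin.
- glaze_bottle: Loose round glaze bottle, grey-blue with a paper label and a white cap, 58 mm across, 150 mm high, standing among the task's things; to be left alone. Origin: centre of its underside.
- brush_pot: Loose small greenish pot, 64 mm across, 75 mm high, full of brushes reaching 160 mm height, standing among the task's things; to be left alone. Origin: centre of its underside.
Things that resemble listed ones, but are neither listed nor needed, are in the scene too. Leave any green look-alike of the lid alone.

How it is judged:
By the outcome, as a careful person would: the job done as asked, in the order asked, and still so for the second after the job is handed in, with the robot touching nothing.
It also fails if it takes over 123 s, if anything falls off the work surface, if the arm or the gripper's body presses on something with over 40 N, if the wrist force passes 120 N, or if a joint passes its speed limit or range.

## Working session

There is one attempt and no reset: what is moved stays moved. The work goes in short steps, Python scripts to look and compute and a shell command to move; the robot and the scene stay as the last step left them, time stands still between calls to the robot, and variables do not carry over. Pictures are saved under pics/ and viewed, about 12 in all and at most 16, crops included, and the job is handed in when it is done.

```bash
mkdir -p pics; cat > h.py <<'E'
from workcell import telemetry, viewer, manip, spot_in, mark_of
import numpy as np, cv2
def snap(n,tag=None):
    p=viewer.camera(n)
    if tag: cv2.imwrite(f'pics/{tag}.png',p['frame'][:,:,::-1])
    return p
def w(p,l): return (np.array(p['cam_to_world'])@np.append(l,1))[:3]
def pix(p,X):
    c=np.linalg.inv(np.array(p['cam_to_world']))@np.append(X,1); K=np.array(p['intrinsics'])
    q=K@np.array([c[0],-c[1],-c[2]]); return q[:2]/q[2]
def ray(p,u,v,z):
    M=np.array(p['cam_to_world']);K=np.array(p['intrinsics'])
    d=np.linalg.inv(K)@[u,v,1]; d=M[:3,:3]@[d[0],-d[1],-d[2]]; o=M[:3,3]
    return o+d*(z-o[2])/d[2]
def find(p,things,f=mark_of,mn=0.2):
    for t in things:
        for r in f(t,p):
            if r['conf']>mn:
                X=w(p,r['location']); print(t,round(r['conf'],2),np.round(X,3),np.round(pix(p,X)))
ALL=['shelf','round_setter','square_setter','jar','vase','cone_pack','lid','glaze_bottle','brush_pot']
E
python3 - <<'E'
from h import *
print(telemetry.get_obs())
for n in ['top','side']:
    p=snap(n,n+'0'); print(n,[k for k in p],np.round(p['cam_to_world'],3).tolist(),p['intrinsics']); find(p,ALL)
E
```

```text
{'clock': 0.0, 'joint_pos': array([ 1.1633838 ,  0.33290653, -0.06472054,  1.46096762,  0.02165353,
        1.34988778, -0.08851147]), 'joint_velocities': array([ 8.38361200e-04, -1.84858969e-04, -9.91381309e-04, -1.31470219e-04,
       -4.57288784e-05,  8.39176068e-04, -7.11994687e-04]), 'tau': array([ 5.42722937e-04, -6.25466394e+01,  4.93270636e-02, -3.91605949e+01,
        1.61902659e-02,  1.01492781e-02,  6.07853352e-06]), 'position': array([ 0.23446134, -0.57894189,  0.2304818 ]), 'ee_rot': array([ 0.39540733,  0.58684487, -0.39489391,  0.58593937]), 'ft_force': array([-0.84274135,  0.30171571,  0.38955426]), 'torque': array([ 0.02667427, -0.03481198, -0.06518244]), 'grip_width': 0.9988793126600746}
top ['frame', 'intrinsics', 'cam_to_world', 'shot'] [[-0.026, 0.986, -0.165, 0.318], [-0.999, -0.031, -0.023, -0.03], [-0.028, 0.165, 0.986, 1.353], [0.0, 0.0, 0.0, 1.0]] [[605.59047181   0.         317.09218863]
 [  0.         605.59047181 242.7574915 ]
 [  0.           0.           1.        ]]
shelf 0.74 [ 0.637  0.04  -0.003] [299. 204.]
round_setter 0.75 [ 0.658 -0.061  0.015] 
[... 463 characters left out ...]
s', 'cam_to_world', 'shot'] [[-0.919, 0.208, -0.336, 0.232], [-0.394, -0.433, 0.811, 0.788], [0.023, 0.877, 0.479, 0.54], [0.0, 0.0, 0.0, 1.0]] [[552.41056133   0.         314.87262511]
 [  0.         552.41056133 233.32121416]
 [  0.           0.           1.        ]]
shelf 0.84 [ 0.642  0.049 -0.001] [260. 272.]
round_setter 0.7 [ 0.651 -0.061  0.017] [283. 236.]
square_setter 0.94 [0.624 0.149 0.018] [241. 295.]
jar 0.7 [ 0.546  0.339 -0.003] [221. 397.]
vase 0.84 [ 0.439 -0.086  0.003] [391. 260.]
cone_pack 0.72 [0.424 0.261 0.004] [328. 383.]
lid 0.8 [ 0.561 -0.331  0.005] [370. 197.]
glaze_bottle 0.71 [ 0.44  -0.256 -0.001] [413. 224.]
brush_pot 0.56 [ 0.452  0.088 -0.001] [352. 310.]
```

```bash
ls pics
```

```text
side0.png
top0.png
```

View pics/top0.png

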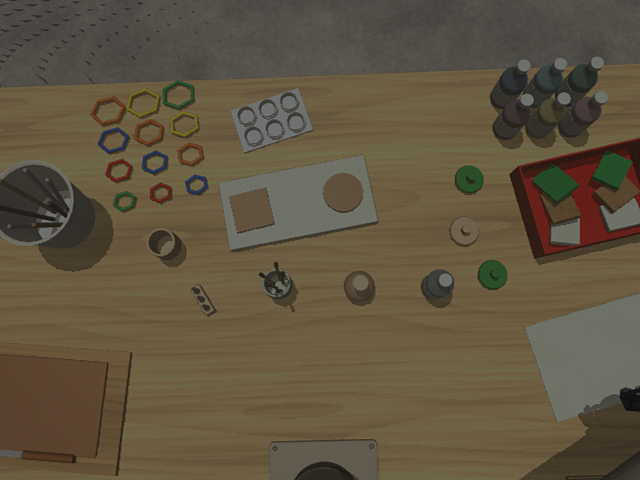

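View pics/side0.png

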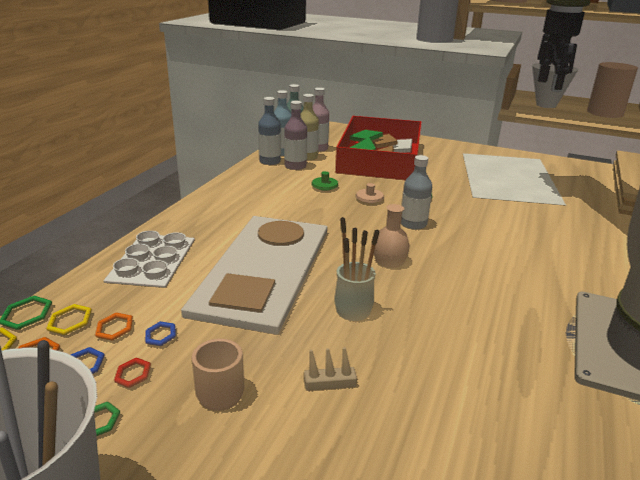

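Top view: the shelf is around (299,203), with the square setter at (251,210) and the round one at (343,192). The jar is at (162,243), the vase at (360,287) and the cone pack at (204,299). There are three lid candidates: buff at (464,231), green at (469,180) and green at (493,274). The buff one matches "same pale clay". I'll confirm that in an enlarged crop, and check the cone pack and shelf in the same picture.

```bash
python3 - <<'E'
from h import *
from scipy.spatial.transform import Rotation as R
p=snap('top'); f=p['frame'][:,:,::-1]
def crop(x,y,w_,h_,s): return cv2.resize(f[y:y+h_,x:x+w_],None,fx=s,fy=s,interpolation=cv2.INTER_CUBIC)
a=crop(440,155,75,140,4); b=crop(130,220,120,100,4); c=crop(212,150,175,105,2.8)
im=np.zeros((600,800,3),np.uint8)
a=cv2.resize(a,(300,560)); im[:560,:300]=a; c=c[:294,:490];im[:c.shape[0],305:305+c.shape[1]]=c; b=cv2.resize(b,(360,300)); im[296:596,305:665]=b
im=cv2.convertScaleAbs(im,alpha=1.6); cv2.imwrite('pics/crop1.png',im)
hsv=cv2.cvtColor(f,cv2.COLOR_BGR2HSV)
# shelf: low-saturation bright
m=((hsv[...,1]<60)&(hsv[...,2]>100)).astype(np.uint8); k=np.zeros_like(m); k[150:255,212:385]=1; m*=k
cs=max(cv2.findContours(m,cv2.RETR_EXTERNAL,cv2.CHAIN_APPROX_NONE)[0],key=cv2.contourArea)
pts=np.array([ray(p,u,v,0.018)[:2] for u,v in cs[:,0]],np.float32)
r=cv2.minAreaRect(pts*1000); print('shelf',r)
inv=((1-m)*k); 
cc,h=cv2.findContours(m,cv2.RETR_CCOMP,cv2.CHAIN_APPROX_NONE)
for q in cc:
    if 800<cv2.contourArea(q)<4000:
        P=np.array([ray(p,u,v,0.026)[:2] for u,v in q[:,0]],np.float32)*1000
        print('setter',cv2.minAreaRect(P),cv2.minEnclosingCircle(P))
Rm=R.from_quat(telemetry.get_obs()['ee_rot']).as_matrix(); print(np.round(Rm,3))
for u,v in [(196,290),(202,299),(209,308)]: print(ray(p,u,v,0.06))
E
```

```text
shelf ((638.5571899414062, 43.13841247558594), (157.54745483398438, 337.7419738769531), 9.428098678588867)
setter ((619.7682495117188, 146.47914123535156), (94.79430389404297, 94.11316680908203), 12.346671104431152) ((619.8732299804688, 145.7952117919922), 63.52271270751953)
setter ((654.0889282226562, -60.3160400390625), (93.60377502441406, 95.48899841308594), 43.71805191040039) ((654.0792236328125, -60.33573913574219), 49.147911071777344)
[[ 0.     0.927  0.375]
 [-0.     0.375 -0.927]
 [-1.     0.     0.   ]]
[0.43977148 0.26256356 0.06      ]
[0.4200854  0.24950227 0.06      ]
[0.40044669 0.2343645  0.06      ]
```

View pics/crop1.png

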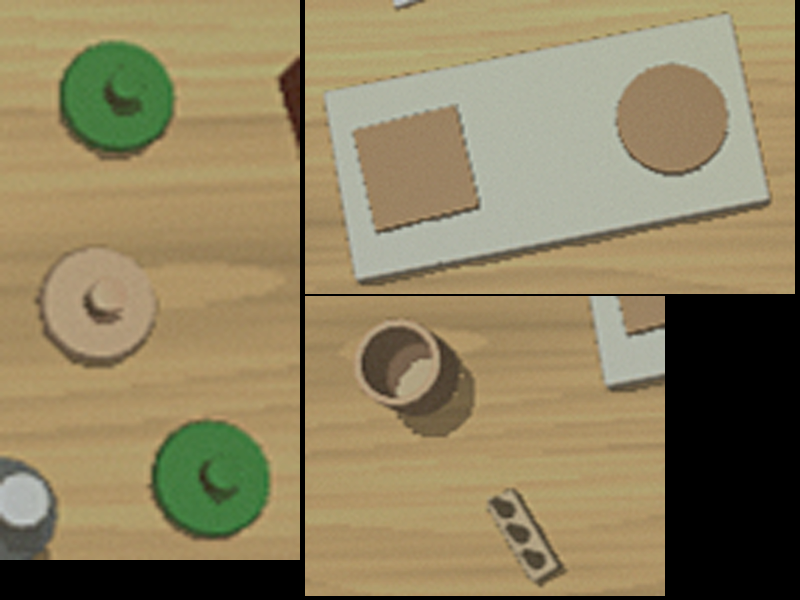

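The crop confirms it: the lid in the middle (crop (98,305), top picture (464,231)) is pale buff clay, and the other two are green look-alikes. The cone pack's row points about 33° from world x, and the shelf's long axis is at about 99.4°. I'll set out for the jar and refine the heights and centres from the two views on the way.

```bash
python3 -m crank '[[0,[1.7,3.6,0],[0,0,0.05]],[0,[1.7,3.6,0],[0,0,0.05]],[0,[1.7,3.6,0],[0,0,0.05]],[0,[1.7,3.6,0],[0,0,0.05]],[0,[1.7,3.6,0],[0,0,0.05]],[0,[1.7,3.6,0],[0,0,0.05]],[0,[1.7,3.6,0],[0,0,0.05]],[0,[1.7,3.6,0],[0,0,0.05]],[0,[1.7,3.6,0],[0,0,0.05]],[0,[1.7,3.6,0],[0,0,0.05]],[0,[1.7,3.6,0],[0,0,0.05]],[0,[1.7,3.6,0],[0,0,0.05]]]' 40
python3 - <<'E'
from h import *
def tri(pa,a,pb,b):
    # least squares intersection
    A=np.zeros((3,3));B=np.zeros(3)
    for p,(u,v) in ((pa,a),(pb,b)):
        o=np.array(p['cam_to_world'])[:3,3]; d=ray(p,u,v,0)-o; d/=np.linalg.norm(d); P=np.eye(3)-np.outer(d,d); A+=P;B+=P@o
    return np.linalg.solve(A,B)
s=snap('side','side1'); t=snap('top','top1')
for n in ['jar','vase','lid','cone_pack']: 
    print(n)
    for p in (s,t):
        for r in mark_of(n,p)[:2]: print('  m',round(r['conf'],2),np.round(w(p,r['location']),4))
        for r in spot_in(n,p)[:1]: print('  s',round(r['conf'],2),np.round(w(p,r['location']),4))
print('jar rim ray',ray(t,161.7,242.3,0.07))
f=s['frame'][:,:,::-1]
a=cv2.resize(f[335:410,185:255],None,fx=5,fy=5); b=cv2.resize(f[200:270,370:440],None,fx=5,fy=5); c=cv2.resize(f[175:215,350:395],None,fx=5,fy=5)
g=t['frame'][:,:,::-1]; d=cv2.resize(g[262:312,335:395],None,fx=5,fy=5);e=cv2.resize(g[220:270,140:190],None,fx=5,fy=5)
im=np.zeros((600,800,3),np.uint8)
im[:375,:350]=a; im[:350,352:702]=b[:350,:350]; im[380:580,:225]=c; im[352:600,230:530]=d[:248]; im[352:600,535:785]=e[:248]
cv2.imwrite('pics/crop2.png',cv2.convertScaleAbs(im,alpha=1.4))
E
```

```text
clock: 2.05
position: [0.4391, -0.1455, 0.2317]
ee_rot: [0.203, 0.677, -0.204, 0.678]
ft_force: [1.4, -0.9, 0.1]
grip_width: 1.001
jar
  m 0.62 [0.5508 0.3371 0.0022]
  s 0.81 [0.5417 0.3509 0.0494]
  m 0.85 [0.5467 0.339  0.0006]
  s 0.83 [0.5492 0.345  0.0425]
vase
  m 0.8 [ 0.4431 -0.0873  0.0017]
  s 0.82 [ 0.435  -0.0662  0.0526]
  m 0.65 [ 4.356e-01 -8.410e-02  1.000e-04]
  s 0.55 [0.6171 0.1468 0.0264]
lid
  m 0.56 [ 0.6844 -0.3483  0.0025]
  m 0.26 [ 0.6543 -0.0618  0.0155]
  s 0.67 [ 0.6811 -0.3367  0.0169]
  m 0.96 [ 0.4585 -0.3834  0.0008]
  m 0.92 [ 0.5542 -0.3317 -0.002 ]
  s 0.96 [ 0.4579 -0.381   0.017 ]
cone_pack
  m 0.63 [0.4218 0.2605 0.0055]
  m 0.6 [ 0.5602 -0.3289  0.0027]
  s 0.74 [0.4236 0.2667 0.0204]
  m 0.63 [0.426  0.2601 0.002 ]
  s 0.71 [0.4275 0.2537 0.02  ]
jar rim ray [0.54433883 0.33563791 0.07      ]
```

View pics/crop2.png

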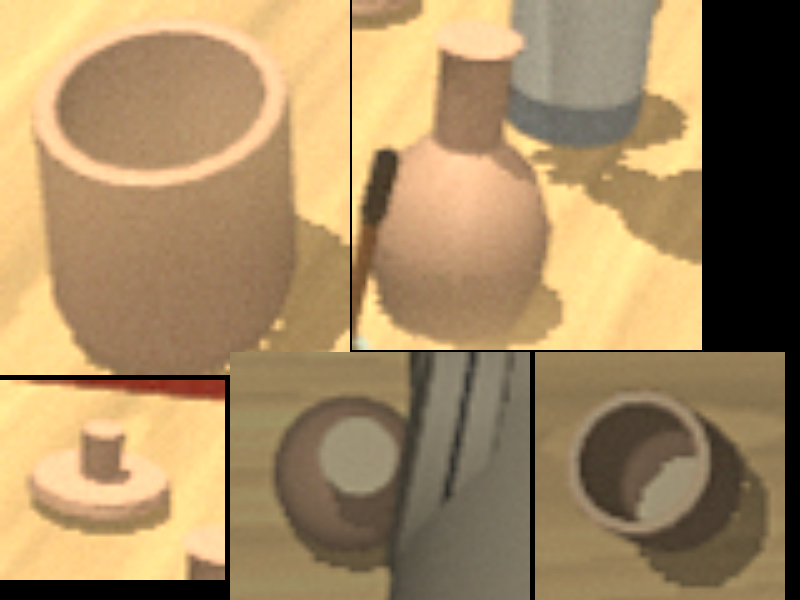

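The crops show the jar rim centre at side (217,355) and top (161,242), the vase lip at side (395,208) and top (360,283), and the lid knob at side (370,184). Next I'll move above the jar and triangulate these points.

```bash
python3 -m crank '[[0,[0.9,4.0,0],[0,0,0.05]],[0,[0.9,4.0,0],[0,0,0.05]],[0,[0.9,4.0,0],[0,0,0.05]],[0,[0.9,4.0,0],[0,0,0.05]],[0,[0.9,4.0,0],[0,0,0.05]],[0,[0.9,4.0,0],[0,0,0.05]],[0,[0.9,4.0,0],[0,0,0.05]],[0,[0.9,4.0,0],[0,0,0.05]],[0,[0.9,4.0,0],[0,0,0.05]],[0,[0.9,4.0,0],[0,0,0.05]],[0,[0.9,4.0,0],[0,0,0.05]],[0,[0.9,4.0,0],[0,0,0.04]]]'
cat >> h.py <<'E'
def tri(pa,a,pb,b):
    A=np.zeros((3,3));B=np.zeros(3)
    for p,(u,v) in ((pa,a),(pb,b)):
        o=np.array(p['cam_to_world'])[:3,3]; d=ray(p,u,v,0)-o; d/=np.linalg.norm(d); P=np.eye(3)-np.outer(d,d); A+=P;B+=P@o
    return np.round(np.linalg.solve(A,B),4)
def ob():
    from scipy.spatial.transform import Rotation as R
    o=telemetry.get_obs(); M=R.from_quat(o['ee_rot']).as_matrix()
    print('t',round(o['clock'],2),np.round(o['position'],4),'jaw deg',round(np.degrees(np.arctan2(M[1,2],M[0,2])),1),'down',np.round(M[:,0],3),'F',np.round(o['ft_force'],1),'w',round(o['grip_width'],3),'q',np.round(o['joint_pos'],2))
E
python3 - <<'E'
from h import *
ob()
s=snap('side'); t=snap('top')
for n,a,b,z in [('jar',(217,355.2),(160.5,241.9),.07),('vase',(395.2,208),(360,282.5),.11),('lid',(370.2,184),(466.4,227.9),.038)]:
    print(n,tri(s,a,t,b),'top',ray(t,*b,z),'side',ray(s,*a,z))
# shelf top corners from the top crop1: scale 2.8
S=[(325,93),(731,14),(769,202),(359,278)]
for x,y in S: print(ray(t,212+(x-305)/2.8,150+y/2.8,.018))
E
```

```text
clock: 3.95
position: [0.5471, 0.3343, 0.231]
ee_rot: [-0.002, 0.707, 0.002, 0.707]
ft_force: [0.0, 0.3, 0.8]
grip_width: 1.004
t 3.95 [0.5471 0.3343 0.231 ] jaw deg 0.3 down [-0. -0. -1.] F [0.  0.3 0.8] w 1.004 q [-0.02  0.5  -0.85  1.38  0.37  1.43 -0.85]
jar [0.546  0.3388 0.0692] top [0.54529851 0.33826799 0.07      ] side [0.54613727 0.33961081 0.07      ]
vase [ 0.4406 -0.0874  0.1107] top [ 0.44073843 -0.08746337  0.11      ] side [ 0.44086183 -0.08877087  0.11      ]
lid [ 0.5611 -0.3281  0.0397] top [ 0.56122285 -0.3284613   0.038     ] side [ 0.56232799 -0.33177751  0.038     ]
[0.6863563 0.2206244 0.018    ]
[ 0.74161711 -0.11222823  0.018     ]
[ 0.58429164 -0.13646539  0.018     ]
[0.53278645 0.19322908 0.018     ]
```

```bash
python3 -m crank '[[0,[-0.1,0.25,-3.4],[0,0,0]],[0,[0,0.2,-3.4],[0,0,0]],[0,[0,0,-3.4],[0,0,0]],[0,[0,0,-3.4],[0,0,0]],[0,[0,0,-3.4],[0,0,0]],[0,[0,0,-3.4],[0,0,0]],[0,[0,0,0],[0,0,0]],[0,[0,0,0],[0,0,0]],[1,[0,0,0],[0,0,0]],[1,[0,0,0],[0,0,0]],[1,[0,0,0],[0,0,0]],[1,[0,0,0],[0,0,0]]]' 40
python3 -m crank '[[1,[0,0,0],[0,0,0]],[1,[0,0,0],[0,0,0]],[1,[0,0,0],[0,0,0]],[1,[0,0,0],[0,0,0]]]'
python3 -c "from h import *; ob()"
```

```text
clock: 5.05
position: [0.547, 0.3383, 0.0305]
ee_rot: [-0.001, 0.706, 0.002, 0.708]
ft_force: [-1.8, -0.8, 8.0]
grip_width: 0.737
clock: 5.38
position: [0.547, 0.3383, 0.0305]
ee_rot: [-0.001, 0.706, 0.002, 0.708]
ft_force: [-0.8, -0.1, 7.4]
grip_width: 0.734
t 5.38 [0.547  0.3383 0.0305] jaw deg 0.2 down [ 0.004  0.002 -1.   ] F [-0.8 -0.1  7.4] w 0.734 q [-0.07  0.67 -0.76  1.58  0.51  1.09 -0.95]
```

```bash
python3 -m crank '[[1,[0,0,1],[0,0,0]],[1,[0,0,2.5],[0,0,0]],[1,[0,0,3.5],[0,0,0]],[1,[0,0,3.5],[0,0,0]],[1,[0,0,2],[0,0,0]],[1,[0.3,-1.2,0],[0,0,0]],[1,[0.7,-2.4,0],[0,0,0]],[1,[0.9,-3.4,0],[0,0,0]],[1,[0.9,-3.4,0],[0,0,0]],[1,[0.9,-3.4,0],[0,0,0]],[1,[0.9,-3.4,0],[0,0,0]],[1,[0.9,-3.4,0],[0,0,0]]]'
python3 -m crank '[[1,[0.9,-3.4,0],[0,0,0]],[1,[0.9,-3.4,0],[0,0,0]],[1,[0.9,-3.4,0],[0,0,0]],[1,[0.9,-3.4,0],[0,0,0]],[1,[0.9,-3.4,0],[0,0,0]],[1,[0.4,-1.8,0],[0,0,0]],[1,[0.2,-0.5,0],[0,0,0]],[1,[0,0,0],[0,0,0]],[1,[0,0,0],[0,0,0]]]'
python3 - <<'E'
from h import *
ob()
t=snap('top','top2'); s=snap('side','side2')
for p in (s,t): find(p,['jar'])
a=s['frame'][120:300,180:400,::-1]; b=t['frame'][100:260,210:440,::-1]
im=np.zeros((600,800,3),np.uint8); a=cv2.resize(a,None,fx=1.75,fy=1.75); b=cv2.resize(b,None,fx=1.75,fy=1.75)
a=a[:,:395]; b=b[:,:400]; im[:a.shape[0],:a.shape[1]]=a; im[:b.shape[0],400:400+b.shape[1]]=b
cv2.imwrite('pics/c3.png',im)
E
```

```text
clock: 6.38
position: [0.6007, 0.1288, 0.1529]
ee_rot: [-0.002, 0.707, 0.001, 0.707]
ft_force: [1.5, 0.8, -1.7]
grip_width: 0.737
clock: 7.13
position: [0.6513, -0.0609, 0.1526]
ee_rot: [-0.001, 0.707, 0.002, 0.707]
ft_force: [-0.1, 1.1, -2.8]
grip_width: 0.739
t 7.13 [ 0.6513 -0.0609  0.1526] jaw deg 0.3 down [-0.     0.001 -1.   ] F [-0.1  1.1 -2.8] w 0.739 q [ 0.54  0.55 -0.73  1.44  0.37  1.29 -0.21]
jar 0.5 [ 0.652 -0.059  0.121] [343. 182.]
```

View pics/c3.png

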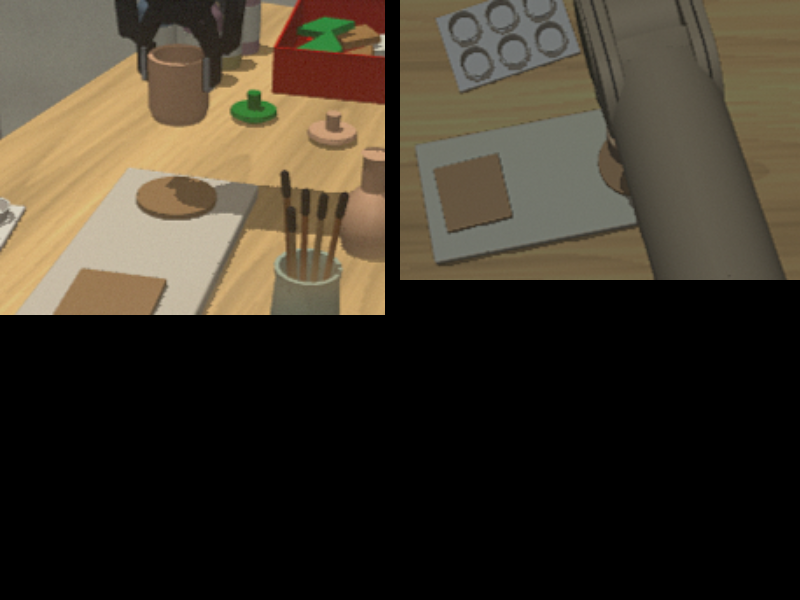

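The jar hangs upright (crop (178,85)) just over the round setter. I'll shift it 3 mm in x and lower it.

```bash
python3 -m crank '[[1,[0.3,0,-1.5],[0,0,0]],[1,[0,0,-2.8],[0,0,0]],[1,[0,0,-2.8],[0,0,0]],[1,[0,0,-1.6],[0,0,0]],[1,[0,0,-0.5],[0,0,0]],[1,[0,0,0],[0,0,0]],[1,[0,0,0],[0,0,0]]]'
python3 -c "from h import *; ob(); s=snap('side'); find(s,['jar'])"
```

```text
clock: 7.92
position: [0.6548, -0.0613, 0.0602]
ee_rot: [-0.002, 0.707, 0.002, 0.707]
ft_force: [0.3, 0.1, -1.8]
grip_width: 0.736
t 7.92 [ 0.6548 -0.0613  0.0602] jaw deg 0.3 down [ 0.  0. -1.] F [ 0.3  0.1 -1.8] w 0.736 q [ 0.52  0.64 -0.69  1.52  0.43  1.14 -0.25]
jar 0.79 [ 0.655 -0.061  0.03 ] [281. 229.]
```

```bash
python3 -m crank '[[1,[0,0,-0.25],[0,0,0]],[1,[0,0,-0.1],[0,0,0]],[1,[0,0,0],[0,0,0]],[1,[0,0,0],[0,0,0]]]'; python3 -m crank '[[0.2,[0,0,0],[0,0,0]],[0.1,[0,0,0],[0,0,0]],[0,[0,0,0],[0,0,0]],[0,[0,0,0],[0,0,0]],[0,[0,0,0],[0,0,0]],[0,[0,0,0],[0,0,0]]]'
```

```text
clock: 8.35
position: [0.6546, -0.0618, 0.0569]
ee_rot: [-0.001, 0.707, 0.001, 0.707]
ft_force: [0.3, -0.1, -3.5]
grip_width: 0.739
clock: 8.85
position: [0.6547, -0.0618, 0.0569]
ee_rot: [-0.001, 0.707, 0.001, 0.707]
ft_force: [-0.7, 0.1, -0.1]
grip_width: 1.0
```

```bash
python3 -m crank '[[0,[0,0,2],[0,0,0]],[0,[0,0,3.8],[0,0,0]],[0,[0,0,3.8],[0,0,0]],[0,[0,0,3.8],[0,0,0]],[0,[-3,-0.3,1],[0,0,0]],[0,[-3.2,-0.4,0],[0,0,0]],[0,[-3.2,-0.4,0],[0,0,0]],[0,[-3.2,-0.4,0],[0,0,0]],[0,[-3.2,-0.4,0],[0,0,0]],[0,[-3.2,-0.4,0],[0,0,0]],[0,[-2.4,-0.3,0],[0,0,0]],[0,[0,0,0],[0,0,0]]]'
python3 - <<'E'
from h import *
ob(); t=snap('top','top4'); s=snap('side','side4')
for p in (s,t): find(p,['jar','round_setter','vase'])
a=s['frame'][150:280,230:430,::-1]; b=t['frame'][140:300,280:400,::-1]
im=np.zeros((600,800,3),np.uint8); a=cv2.resize(a,None,fx=2.4,fy=2.4); b=cv2.resize(b,None,fx=2.5,fy=2.5)
im[:a.shape[0],:a.shape[1]]=a; im[:b.shape[0],490:490+b.shape[1]]=b
cv2.imwrite('pics/c4.png',cv2.convertScaleAbs(im,alpha=1.3))
E
```

```text
clock: 9.85
position: [0.4371, -0.089, 0.2008]
ee_rot: [-0.002, 0.708, -0.0, 0.707]
ft_force: [0.3, 0.1, 1.0]
grip_width: 1.003
t 9.85 [ 0.4371 -0.089   0.2008] jaw deg 0.1 down [-0.002 -0.003 -1.   ] F [0.3 0.1 1. ] w 1.003 q [ 0.92 -0.01 -0.8   1.91 -0.    1.23  0.12]
jar 0.85 [ 0.658 -0.065  0.025] [281. 230.]
round_setter 0.8 [ 0.652 -0.061  0.018] [283. 235.]
vase 0.67 [ 0.444 -0.086  0.001] [388. 261.]
jar 0.64 [ 0.655 -0.062  0.027] [343. 192.]
jar 0.22 [ 0.557 -0.329  0.001] [463. 233.]
round_setter 0.88 [ 0.656 -0.06   0.015] [343. 192.]
```

View pics/c4.png

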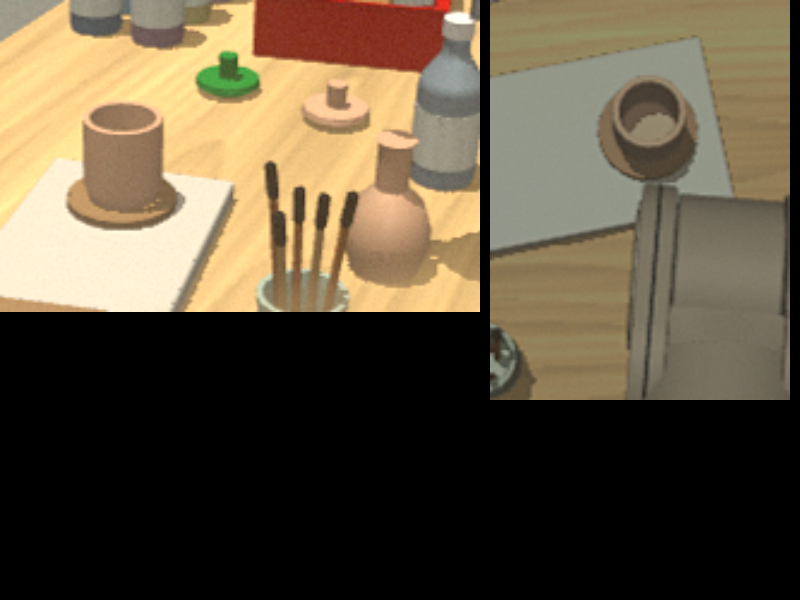

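The jar stands upright and centred on the round setter (side crop (123,165), top crop (649,130)). Now the vase: I'll descend and grip its neck.

```bash
python3 -m crank '[[0,[0.35,0.1,-2],[0,0,0]],[0,[0,0,-3.5],[0,0,0]],[0,[0,0,-3.5],[0,0,0]],[0,[0,0,-3],[0,0,0]],[0,[0,0,-1],[0,0,0]],[0,[0,0,0],[0,0,0]],[1,[0,0,0],[0,0,0]],[1,[0,0,0],[0,0,0]],[1,[0,0,0],[0,0,0]],[1,[0,0,0],[0,0,0]],[1,[0,0,0],[0,0,0]],[1,[0,0,0],[0,0,0]]]' 50
python3 -m crank '[[1,[0,0,0],[0,0,0]],[1,[0,0,0],[0,0,0]],[1,[0,0,0],[0,0,0]],[1,[0,0,0],[0,0,0]]]'
python3 - <<'E'
from h import *
ob(); s=snap('side'); find(s,['vase']); t=snap('top'); print('jar rim',ray(t,343.4,184.6,.096))
E
```

```text
clock: 11.25
position: [0.4443, -0.0871, 0.0717]
ee_rot: [-0.002, 0.707, 0.001, 0.707]
ft_force: [-2.4, -0.8, 8.2]
grip_width: 0.31
clock: 11.58
position: [0.4444, -0.0871, 0.0717]
ee_rot: [-0.002, 0.707, 0.001, 0.707]
ft_force: [-3.4, -0.0, 8.1]
grip_width: 0.311
t 11.58 [ 0.4444 -0.0871  0.0717] jaw deg 0.2 down [ 0.001 -0.001 -1.   ] F [-3.4 -0.   8.1] w 0.311 q [ 0.85  0.2  -0.8   2.04  0.18  0.96 -0.04]
vase 0.74 [ 0.445 -0.087  0.003] [388. 259.]
jar rim [ 0.65274506 -0.06067675  0.096     ]
```

```bash
python3 -m crank '[[1,[0,0,1],[0,0,0]],[1,[0,0,2.5],[0,0,0]],[1,[0,0,3.5],[0,0,0]],[1,[0,0,3.5],[0,0,0]],[1,[0,0,3.5],[0,0,0]],[1,[0.5,0,2.5],[0,0,0]],[1,[1.8,0,1.5],[0,0,0]],[1,[3,0.5,0],[0,0,0]],[1,[3,1,0],[0,0,0]],[1,[3,1.5,0],[0,0,0]],[1,[2.5,2.2,0],[0,0,0]],[1,[1.5,2.8,0],[0,0,0]]]'
python3 -m crank '[[1,[1,3,0],[0,0,0]],[1,[0.8,3.2,0],[0,0,0]],[1,[0.3,3.2,0],[0,0,0]],[1,[0.2,3,0],[0,0,0]],[1,[0,2,0],[0,0,0]],[1,[0,0.8,0],[0,0,0]],[1,[0,0,0],[0,0,0]],[1,[0,0,0],[0,0,0]]]'
python3 - <<'E'
from h import *
ob(); s=snap('side','side5'); t=snap('top')
for p in (s,t): find(p,['vase'])
E
```

```text
clock: 12.73
position: [0.5989, -0.008, 0.2504]
ee_rot: [0.0, 0.707, 0.0, 0.707]
ft_force: [0.2, -0.2, -2.7]
grip_width: 0.309
clock: 13.4
position: [0.6202, 0.1443, 0.251]
ee_rot: [-0.002, 0.707, 0.001, 0.707]
ft_force: [0.5, -0.6, -1.9]
grip_width: 0.306
t 13.4 [0.6202 0.1443 0.251 ] jaw deg 0.2 down [-0.    -0.001 -1.   ] F [ 0.5 -0.6 -1.9] w 0.306 q [ 0.32  0.48 -0.88  1.36  0.37  1.46 -0.54]
vase 0.83 [0.617 0.144 0.181] [242. 204.]
```

```bash
python3 -m crank '[[1,[0,0.2,-1.5],[0,0,0]],[1,[0,0,-3],[0,0,0]],[1,[0,0,-3.5],[0,0,0]],[1,[0,0,-3.2],[0,0,0]],[1,[0,0,-2],[0,0,0]],[1,[0,0,-1.2],[0,0,0]],[1,[0,0,-0.4],[0,0,0]],[1,[0,0,0],[0,0,0]],[1,[0,0,0],[0,0,0]]]'
python3 - <<'E'
from h import *
ob(); s=snap('side','side6')
find(s,['vase'])
a=s['frame'][170:340,170:350,::-1]
cv2.imwrite('pics/c6.png',cv2.convertScaleAbs(cv2.resize(a,None,fx=3,fy=3),alpha=1.2))
E
```

```text
clock: 14.35
position: [0.621, 0.1472, 0.1043]
ee_rot: [-0.001, 0.706, 0.001, 0.708]
ft_force: [0.7, -0.3, -2.1]
grip_width: 0.313
t 14.35 [0.621  0.1472 0.1043] jaw deg 0.2 down [ 0.002  0.001 -1.   ] F [ 0.7 -0.3 -2.1] w 0.313 q [ 0.3   0.6  -0.83  1.54  0.46  1.21 -0.6 ]
vase 0.61 [0.62  0.148 0.037] [243. 285.]
```

View pics/c6.png

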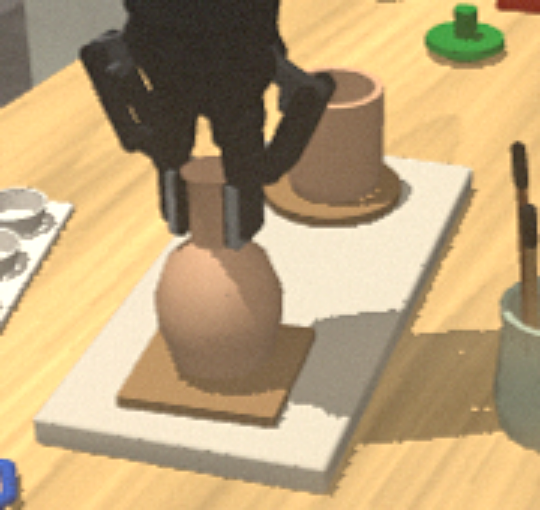

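The vase hangs a few mm above the square setter (crop (220,300)), upright and centred. I'll lower it the last 6 mm and check the force before letting go.

```bash
python3 -m crank '[[1,[0,0,-0.4],[0,0,0]],[1,[0,0,-0.15],[0,0,0]],[1,[0,0,-0.1],[0,0,0]],[1,[0,0,0],[0,0,0]],[1,[0,0,0],[0,0,0]]]'
```

```text
clock: 14.87
position: [0.6204, 0.1476, 0.0977]
ee_rot: [-0.001, 0.707, 0.002, 0.708]
ft_force: [-2.9, -0.8, 6.3]
grip_width: 0.306
```

```bash
python3 -m crank '[[0.6,[0,0,0],[0,0,0]],[0.5,[0,0,0],[0,0,0]],[0,[0,0,0],[0,0,0]],[0,[0,0,0],[0,0,0]],[0,[0,0,0],[0,0,0]],[0,[0,0,0],[0,0,0]],[0,[0,0,1.5],[0,0,0]],[0,[0,0,3.5],[0,0,0]],[0,[0,0,3.8],[0,0,0]],[0,[0,0,3.8],[0,0,0]],[0,[0,0,2.5],[0,0,0]],[0,[0,0,0],[0,0,0]]]'
python3 -m crank '[[0,[-1.7,1,0],[0,0,-0.09]],[0,[-1.7,1,0],[0,0,-0.09]],[0,[-1.7,1,0],[0,0,-0.09]],[0,[-1.7,1,0],[0,0,-0.09]],[0,[-1.7,1,0],[0,0,-0.09]],[0,[-1.7,1,0],[0,0,-0.09]],[0,[-1.7,1,0],[0,0,-0.09]],[0,[-1.7,1,0],[0,0,-0.09]],[0,[-1.7,1,0],[0,0,-0.09]],[0,[-1.7,1,0],[0,0,-0.09]],[0,[-1.7,1,0],[0,0,-0.09]],[0,[0,0,0],[0,0,0]]]'
python3 - <<'E'
from h import *
ob(); s=snap('side','side7'); t=snap('top','top7')
for p in (s,t): find(p,['cone_pack','vase','square_setter'])
t0=cv2.imread('pics/top0.png'); a=cv2.resize(t0[275:325,180:230],None,fx=7,fy=7,interpolation=cv2.INTER_CUBIC)
s0=cv2.imread('pics/side0.png'); b=cv2.resize(s0[340:395,295:365],None,fx=6,fy=6,interpolation=cv2.INTER_CUBIC)
im=np.zeros((600,800,3),np.uint8); im[:350,:350]=cv2.convertScaleAbs(a,alpha=1.4); im[:330,360:780]=b
c=cv2.resize(t['frame'][150:260,210:400,::-1],None,fx=2.2,fy=2.2); im[355:597,:418]=c
d=cv2.resize(s['frame'][190:330,180:330,::-1],None,fx=1.9,fy=1.9); im[332:598,450:735]=d
cv2.imwrite('pics/c7.png',im)
E
```

```text
clock: 15.87
position: [0.6219, 0.1487, 0.255]
ee_rot: [-0.001, 0.704, 0.002, 0.71]
ft_force: [0.3, -0.2, 1.0]
grip_width: 1.006
clock: 16.87
position: [0.4298, 0.2601, 0.2483]
ee_rot: [0.335, 0.623, -0.335, 0.623]
ft_force: [0.5, -0.3, -0.5]
grip_width: 1.004
t 16.87 [0.4298 0.2601 0.2483] jaw deg -56.5 down [ 0.001 -0.    -1.   ] F [ 0.5 -0.3 -0.5] w 1.004 q [ 0.19  0.13 -0.88  1.72  0.1   1.34 -1.69]
cone_pack 0.85 [0.424 0.26  0.005] [329. 382.]
vase 0.81 [0.62  0.151 0.028] [242. 291.]
vase 0.25 [ 0.452  0.089 -0.001] [352. 311.]
square_setter 0.74 [0.624 0.149 0.021] [241. 293.]
cone_pack 0.65 [0.428 0.26  0.001] [203. 298.]
vase 0.25 [ 0.449  0.09  -0.001] [279. 286.]
square_setter 0.76 [0.617 0.15  0.018] [250. 212.]
square_setter 0.63 [ 0.559 -0.332 -0.001] [464. 232.]
square_setter 0.42 [ 0.654 -0.059  0.029] [342. 192.]
```

View pics/c7.png

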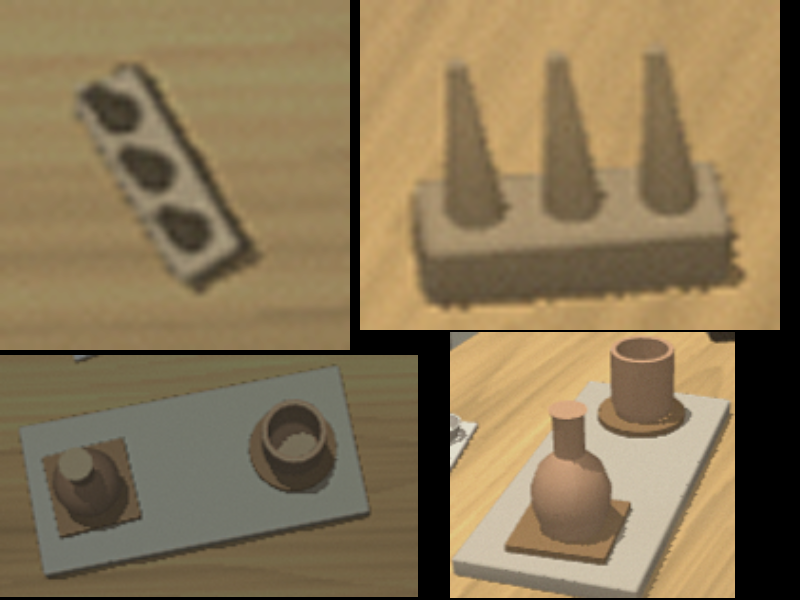

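Both pots stand well on their setters (lower crops). The cone bar's top-face corners are clear in both views, so I'll compute its centre and angle from them.

```bash
python3 - <<'E'
from h import *
s=snap('side'); t=snap('top')
def rect(p,pts,z):
    P=np.array([ray(p,u,v,z)[:2] for u,v in pts],np.float32)*1000; r=cv2.minAreaRect(P); print(np.round(P.mean(0),1),np.round(r[0],1),np.round(r[1],1),round(r[2],1))
    for i in range(4):
        d=P[(i+1)%4]-P[i]; print('  edge',round(float(np.hypot(*d)),1),round(float(np.degrees(np.arctan2(d[1],d[0]))%180),1))
rect(t,[(180+x/7-.4,275+y/7-.4) for x,y in [(78,95),(133,68),(243,243),(190,280)]],.018)
rect(s,[(295+(x-360)/6-.4,340+y/6-.4) for x,y in [(415,180),(715,165),(732,232),(425,253)]],.018)
print('vase lip',ray(t,243.6,199.2,.136), 'square',ray(t,210+(92)/2.2,150+(487-355)/2.2,.026))
E
```

```text
[423.3 257.3] [423.7 257.3] [69.4 20.1] 31.2
  edge 19.3 114.8
  edge 66.4 32.0
  edge 20.1 123.6
  edge 69.4 31.2
[423.3 258.9] [423.4 258.8] [68.7 23.2] 29.7
  edge 68.7 28.8
  edge 21.6 119.8
  edge 68.7 30.1
  edge 23.2 119.7
vase lip [0.61791797 0.14757068 0.136     ] square [0.61952357 0.14527735 0.026     ]
```

```bash
python3 -m crank '[[0,[-0.6,-0.2,-2],[0,0,-0.045]],[0,[0,0,-3.8],[0,0,0]],[0,[0,0,-3.8],[0,0,0]],[0,[0,0,-3.8],[0,0,0]],[0,[0,0,-3.8],[0,0,0]],[0,[0,0,-3.5],[0,0,0]],[0,[0,0,-2],[0,0,0]],[0,[0,0,-0.7],[0,0,0]],[0,[0,0,0],[0,0,0]],[0,[0,0,0],[0,0,0]]]'; python3 -c "from h import *; ob()"
```

```text
clock: 18.2
position: [0.4277, 0.2557, 0.0143]
ee_rot: [0.349, 0.615, -0.348, 0.615]
ft_force: [-1.1, 0.1, -0.5]
grip_width: 1.0
t 18.2 [0.4277 0.2557 0.0143] jaw deg -59.1 down [ 0.001  0.001 -1.   ] F [-1.1  0.1 -0.5] w 1.0 q [ 0.06  0.42 -0.78  1.97  0.37  0.9  -1.95]
```

```bash
python3 -m crank '[[0,[-0.4,0.2,-0.5],[0,0,0]],[0,[0,0,-0.4],[0,0,0]],[0,[0,0,0],[0,0,0]],[1,[0,0,0],[0,0,0]],[1,[0,0,0],[0,0,0]],[1,[0,0,0],[0,0,0]],[1,[0,0,0],[0,0,0]],[1,[0,0,0],[0,0,0]],[1,[0,0,0],[0,0,0]],[1,[0,0,0],[0,0,0]],[1,[0,0,0],[0,0,0]]]' 40; python3 - <<'E'
from h import *
ob(); s=snap('side','side8'); find(s,['cone_pack'])
E
```

```text
clock: 19.12
position: [0.4233, 0.2573, 0.0046]
ee_rot: [0.349, 0.615, -0.348, 0.615]
ft_force: [0.2, -1.2, 5.2]
grip_width: 0.268
t 19.12 [0.4233 0.2573 0.0046] jaw deg -59.1 down [ 0.001  0.    -1.   ] F [ 0.2 -1.2  5.2] w 0.268 q [ 0.05  0.43 -0.78  1.98  0.39  0.88 -1.97]
cone_pack 0.56 [0.422 0.261 0.004] [330. 383.]
```

```bash
python3 -m crank '[[1,[0,0,1],[0,0,0]],[1,[0,0,2.5],[0,0,0]],[1,[0,0,3.8],[0,0,0]],[1,[0,0,3.8],[0,0,0]],[1,[0,0,3.8],[0,0,0]],[1,[0,0,3.8],[0,0,0]],[1,[0,0,2.5],[0,0,0]],[1,[0.7,-0.7,0.5],[0,0,0.05]],[1,[1.5,-1.5,0],[0,0,0.1]],[1,[2,-2,0],[0,0,0.1]],[1,[2.2,-2.2,0],[0,0,0.1]],[1,[2.2,-2.2,0],[0,0,0.1]]]'
python3 -m crank '[[1,[2.2,-2.2,0],[0,0,0.1]],[1,[2.2,-2.2,0],[0,0,0.1]],[1,[2.2,-2.2,0],[0,0,0.1]],[1,[2.2,-2.2,0],[0,0,0.1]],[1,[2,-2,0],[0,0,0.1]],[1,[1.4,-1.4,0],[0,0,0.1]],[1,[0.5,-0.6,0],[0,0,0.1]],[1,[0,0,0],[0,0,0.046]],[1,[0,0,0],[0,0,0]],[1,[0,0,0],[0,0,0]]]'
python3 - <<'E'
from h import *
ob(); s=snap('side','side9'); find(s,['cone_pack','vase','jar'])
t=snap('top'); find(t,['cone_pack'])
E
```

```text
clock: 20.22
position: [0.5095, 0.1704, 0.2218]
ee_rot: [0.2, 0.678, -0.201, 0.678]
ft_force: [0.4, 0.4, -0.8]
grip_width: 0.273
clock: 21.05
position: [0.6358, 0.0435, 0.2215]
ee_rot: [-0.058, 0.705, 0.058, 0.705]
ft_force: [0.1, -0.2, -1.4]
grip_width: 0.27
t 21.05 [0.6358 0.0435 0.2215] jaw deg 9.4 down [-0.     0.001 -1.   ] F [ 0.1 -0.2 -1.4] w 0.27 q [ 0.47  0.5  -0.86  1.4   0.37  1.41 -0.22]
cone_pack 0.79 [0.639 0.048 0.217] [259. 158.]
vase 0.71 [0.62  0.149 0.025] [243. 292.]
jar 0.96 [ 0.655 -0.065  0.027] [282. 230.]
jar 0.63 [ 0.56  -0.329  0.002] [370. 199.]
```

```bash
python3 -m crank '[[1,[0.1,0,-2],[0,0,0]],[1,[0,0,-3.6],[0,0,0]],[1,[0,0,-3.6],[0,0,0]],[1,[0,0,-3.6],[0,0,0]],[1,[0,0,-3.2],[0,0,0]],[1,[0,0,-2.2],[0,0,0]],[1,[0,0,-1],[0,0,0]],[1,[0,0,0],[0,0,0]],[1,[0,0,0],[0,0,0]]]'
python3 - <<'E'
from h import *
ob(); s=snap('side','side10'); find(s,['cone_pack'])
cv2.imwrite('pics/c10.png',cv2.convertScaleAbs(cv2.resize(s['frame'][180:330,180:340,::-1],None,fx=3.5,fy=3.5),alpha=1.2))
E
```

```text
clock: 22.1
position: [0.6376, 0.0435, 0.0303]
ee_rot: [-0.058, 0.704, 0.058, 0.705]
ft_force: [0.3, -0.5, -0.4]
grip_width: 0.27
t 22.1 [0.6376 0.0435 0.0303] jaw deg 9.5 down [ 0.001  0.    -1.   ] F [ 0.3 -0.5 -0.4] w 0.27 q [ 0.42  0.67 -0.77  1.59  0.51  1.09 -0.31]
cone_pack 0.57 [0.639 0.047 0.029] [262. 258.]
```

View pics/c10.png

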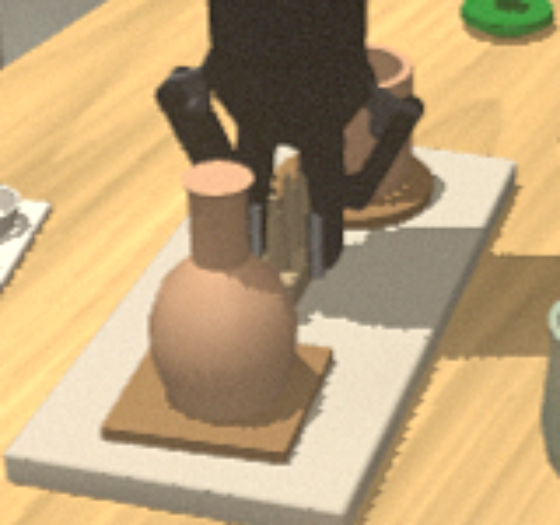

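The pack hangs about 8 mm above the shelf between the pots, clear of both (crop (290,230)). I'll lower it the rest of the way.

```bash
python3 -m crank '[[1,[-0.1,-0.15,-0.4],[0,0,0]],[1,[0,0,-0.3],[0,0,0]],[1,[0,0,-0.1],[0,0,0]],[1,[0,0,0],[0,0,0]],[1,[0,0,0],[0,0,0]]]'
```

```text
clock: 22.62
position: [0.6367, 0.0413, 0.0227]
ee_rot: [-0.058, 0.704, 0.058, 0.705]
ft_force: [-4.2, -1.0, 7.6]
grip_width: 0.27
```

```bash
python3 -m crank '[[0.6,[0,0,0],[0,0,0]],[0.3,[0,0,0],[0,0,0]],[0,[0,0,0],[0,0,0]],[0,[0,0,0],[0,0,0]],[0,[0,0,0],[0,0,0]],[0,[0,0,0],[0,0,0]],[0,[0,0,1.5],[0,0,0]],[0,[0,0,3],[0,0,0]],[0,[0,0,3.8],[0,0,0]],[0,[0,0,3.8],[0,0,0]],[0,[0,0,3.8],[0,0,0]],[0,[0,0,2],[0,0,0]]]'
python3 -m crank '[[0,[-0.7,-3.5,0],[0,0,0]],[0,[-0.7,-3.5,0],[0,0,0]],[0,[-0.7,-3.5,0],[0,0,0]],[0,[-0.7,-3.5,0],[0,0,0]],[0,[-0.7,-3.5,0],[0,0,0]],[0,[-0.7,-3.5,0],[0,0,0]],[0,[-0.7,-3.5,0],[0,0,0]],[0,[-0.7,-3.5,0],[0,0,0]],[0,[-0.7,-3.5,0],[0,0,0]],[0,[-0.7,-3.5,0],[0,0,0]],[0,[-0.4,-2.1,0],[0,0,0]],[0,[0,0,0],[0,0,0]]]'
python3 - <<'E'
from h import *
ob(); s=snap('side','side11'); t=snap('top','top11')
for p in (s,t): find(p,['cone_pack','lid','jar','vase'])
im=np.zeros((600,800,3),np.uint8)
a=cv2.resize(t['frame'][150:260,210:400,::-1],None,fx=3,fy=3); b=cv2.resize(s['frame'][180:330,180:340,::-1],None,fx=1.8,fy=1.8)
c=cv2.resize(s['frame'][150:230,300:450,::-1],None,fx=3,fy=3)
im[:330,:570]=a; im[332:602,:288]=b[:268]; im[340:580,300:750]=c
cv2.imwrite('pics/c11.png',cv2.convertScaleAbs(im,alpha=1.3))
E
```

```text
clock: 23.62
position: [0.6372, 0.0426, 0.2066]
ee_rot: [-0.058, 0.703, 0.059, 0.707]
ft_force: [1.1, 0.8, 0.7]
grip_width: 1.001
clock: 24.62
position: [0.5597, -0.336, 0.2008]
ee_rot: [-0.056, 0.705, 0.055, 0.705]
ft_force: [-0.4, -0.9, -0.2]
grip_width: 1.001
t 24.62 [ 0.5597 -0.336   0.2008] jaw deg 9.0 down [-0.001 -0.002 -1.   ] F [-0.4 -0.9 -0.2] w 1.001 q [ 1.    0.51 -0.75  1.39  0.35  1.37  0.4 ]
cone_pack 0.61 [0.639 0.046 0.021] [263. 261.]
lid 0.56 [ 0.681 -0.349  0.005] [324. 185.]
lid 0.54 [ 0.558 -0.332  0.001] [371. 199.]
jar 0.66 [ 0.655 -0.062  0.025] [281. 232.]
jar 0.56 [ 0.558 -0.329 -0.001] [370. 200.]
vase 0.79 [0.619 0.149 0.03 ] [244. 289.]
cone_pack 0.76 [0.64 0.04 0.02] [298. 200.]
lid 0.92 [ 0.677 -0.346  0.002] [467. 181.]
lid 0.78 [ 0.559 -0.329 -0.002] [463. 232.]
lid 0.63 [ 0.457 -0.384  0.002] [491. 276.]
lid 0.56 [0.619 0.15  0.016] [250. 211.]
jar 0.82 [ 0.654 -0.061  0.026] [343. 192.]
jar 0.32 [0.618 0.149 0.021] [250. 211.]
vase 0.82 [0.614 0.151 0.028] [249. 212.]
vase 0.75 [ 0.449  0.09  -0.   ] [279. 286.]
```

View pics/c11.png

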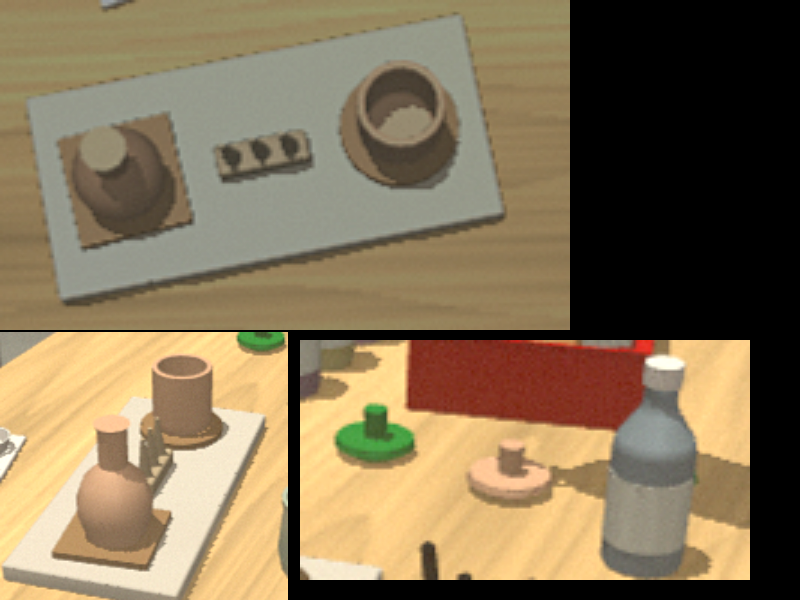

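The pack stands midway, in line with both pots (top crop (263,155)). Next I'll descend on the buff lid.

```bash
python3 -m crank '[[0,[0.05,0.7,-2],[0,0,0]],[0,[0,0,-3.6],[0,0,0]],[0,[0,0,-3.6],[0,0,0]],[0,[0,0,-3.6],[0,0,0]],[0,[0,0,-3],[0,0,0]],[0,[0,0,-1.8],[0,0,0]],[0,[0,0,-0.6],[0,0,0]],[0,[0,0,0],[0,0,0]],[0,[0,0,0],[0,0,0]]]' 35
python3 - <<'E'
from h import *
ob(); t=snap('top','top12'); s=snap('side','side12')
for x,y in [(263,156)]: print('bar top',ray(t,210+x/3-.3,150+y/3-.3,.036))
find(s,['lid'])
cv2.imwrite('pics/c12.png',cv2.convertScaleAbs(cv2.resize(s['frame'][110:230,300:450,::-1],None,fx=4,fy=4),alpha=1.2))
E
```

```text
clock: 25.87
position: [0.5634, -0.3223, 0.0195]
ee_rot: [-0.058, 0.704, 0.058, 0.705]
ft_force: [-0.5, -0.2, -0.3]
grip_width: 1.005
t 25.87 [ 0.5634 -0.3223  0.0195] jaw deg 9.5 down [ 0.001 -0.    -1.   ] F [-0.5 -0.2 -0.3] w 1.005 q [ 0.95  0.68 -0.68  1.57  0.47  1.07  0.31]
bar top [0.6328954  0.04181352 0.036     ]
lid 0.71 [ 0.681 -0.349  0.002] [324. 186.]
```

View pics/c12.png

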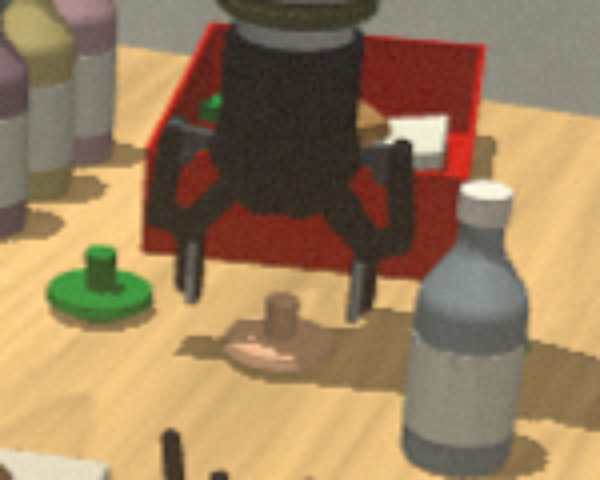

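The gripper straddles the buff lid (knob at crop (283,297), fingertips at (190,298) and (358,315)), about 7 mm off in y. I'll check that by projecting the points.

```bash
python3 - <<'E'
from h import *
s=snap('side')
for X in [(.5634,-.3223,.0195),(.5634,-.3223,.0325),(.560,-.329,.038),(.5605,-.329,.0325)]: print(X,(pix(s,X)-[300,110])*4)
for u,v in [(190,300),(358,318)]: print(ray(s,300+u/4,110+v/4,.0325))
E
```

```text
(0.5634, -0.3223, 0.0195) [271.49827649 331.46899632]
(0.5634, -0.3223, 0.0325) [273.08452292 310.5844421 ]
(0.56, -0.329, 0.038) [283.16827087 298.48765479]
(0.5605, -0.329, 0.0325) [281.63941005 307.20472448]
[ 0.61111708 -0.31535647  0.0325    ]
[ 0.51677785 -0.33382199  0.0325    ]
```

```bash
python3 -m crank '[[0,[-0.3,-0.4,-0.1],[0,0,0]],[0,[0,-0.2,-0.1],[0,0,0]],[0,[0,0,0],[0,0,0]],[0,[0,0,0],[0,0,0]],[1,[0,0,0],[0,0,0]],[1,[0,0,0],[0,0,0]],[1,[0,0,0],[0,0,0]],[1,[0,0,0],[0,0,0]],[1,[0,0,0],[0,0,0]],[1,[0,0,0],[0,0,0]],[1,[0,0,0],[0,0,0]],[1,[0,0,0],[0,0,0]]]' 35
python3 -c "from h import *; ob()"
```

```text
clock: 27.07
position: [0.5598, -0.3282, 0.0164]
ee_rot: [-0.058, 0.705, 0.058, 0.705]
ft_force: [1.1, 0.5, 1.0]
grip_width: 0.211
t 27.07 [ 0.5598 -0.3282  0.0164] jaw deg 9.5 down [ 0.  0. -1.] F [1.1 0.5 1. ] w 0.211 q [ 0.96  0.68 -0.68  1.57  0.47  1.06  0.32]
```

```bash
python3 -m crank '[[1,[0,0,1],[0,0,0]],[1,[0,0,2.5],[0,0,0]],[1,[0,0,3.5],[0,0,0]],[1,[0,0,3.5],[0,0,0]],[1,[0,0,3.5],[0,0,0]],[1,[0.2,0.5,2],[0,0,0]],[1,[0.5,1.5,0],[0,0,0]],[1,[1,2.8,0],[0,0,0]],[1,[1.2,3.4,0],[0,0,0]],[1,[1.2,3.4,0],[0,0,0]],[1,[1.2,3.4,0],[0,0,0]],[1,[1.2,3.4,0],[0,0,0]]]'
python3 -m crank '[[1,[1.1,3.3,0],[0,0,0]],[1,[1,2.7,0],[0,0,0]],[1,[0.5,1.5,0],[0,0,0]],[1,[0.3,0.8,0],[0,0,0]],[1,[0,0,0],[0,0,0]],[1,[0,0,0],[0,0,0]]]'
python3 - <<'E'
from h import *
ob(); s=snap('side','side13'); t=snap('top','top13')
for p in (s,t): find(p,['lid','jar'])
cv2.imwrite('pics/c13.png',cv2.convertScaleAbs(cv2.resize(s['frame'][110:260,220:370,::-1],None,fx=4,fy=4),alpha=1.2))
E
```

```text
clock: 28.07
position: [0.6246, -0.1422, 0.1763]
ee_rot: [-0.058, 0.705, 0.058, 0.705]
ft_force: [-0.1, 1.0, 0.1]
grip_width: 0.207
clock: 28.57
position: [0.6534, -0.0621, 0.1761]
ee_rot: [-0.058, 0.705, 0.058, 0.705]
ft_force: [-0.4, -0.6, -1.2]
grip_width: 0.211
t 28.57 [ 0.6534 -0.0621  0.1761] jaw deg 9.4 down [-0.001 -0.001 -1.   ] F [-0.4 -0.6 -1.2] w 0.211 q [ 0.59  0.56 -0.8   1.41  0.4   1.34 -0.07]
lid 0.78 [ 0.682 -0.347  0.   ] [324. 187.]
lid 0.56 [ 0.655 -0.064  0.164] [282. 164.]
jar 0.58 [ 0.655 -0.062  0.026] [281. 231.]
lid 0.64 [ 0.456 -0.387  0.002] [493. 277.]
lid 0.64 [ 0.677 -0.343  0.002] [466. 181.]
lid 0.52 [ 0.649 -0.065  0.163] [346. 178.]
jar 0.48 [ 0.655 -0.059  0.027] [342. 192.]
```

View pics/c13.png

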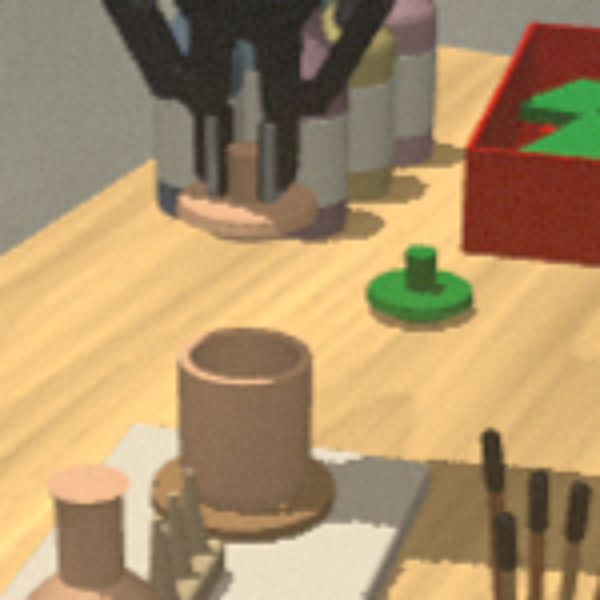

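The lid hangs level over the jar (crop disc (247,206), rim (245,356)). I'll compute the offset between the disc and the rim.

```bash
python3 - <<'E'
from h import *
s=snap('side')
f=lambda u,v,z: np.round(ray(s,220+u/4-.4,110+v/4-.4,z),4)
print('rim',f(245.5,356,.096),'disc',f(247,205,.1737))
g=cv2.imread('pics/top11.png')
t=snap('top'); print('rim top', ray(t,210+400.5/3-.3,150+105/3-.3,.096))
E
```

```text
rim [ 0.6547 -0.0614  0.096 ] disc [ 0.6516 -0.0576  0.1737]
rim top [ 0.65253946 -0.06024275  0.096     ]
```

```bash
python3 -m crank '[[1,[0.1,0.1,-1],[0,0,0]],[1,[0,0,-2],[0,0,0]],[1,[0,0,-2],[0,0,0]],[1,[0,0,-0.8],[0,0,0]],[1,[0,0,0],[0,0,0]],[1,[0,0,0],[0,0,0]]]'
python3 - <<'E'
from h import *
ob(); s=snap('side','side14'); find(s,['lid'])
cv2.imwrite('pics/c14.png',cv2.convertScaleAbs(cv2.resize(s['frame'][150:250,240:340,::-1],None,fx=5,fy=5),alpha=1.2))
E
```

```text
clock: 29.47
position: [0.6546, -0.0602, 0.1183]
ee_rot: [-0.058, 0.705, 0.058, 0.705]
ft_force: [-0.2, 0.2, 0.0]
grip_width: 0.211
t 29.47 [ 0.6546 -0.0602  0.1183] jaw deg 9.5 down [-0.  0. -1.] F [-0.2  0.2  0. ] w 0.211 q [ 0.57  0.61 -0.78  1.47  0.44  1.25 -0.09]
lid 0.59 [ 0.684 -0.349  0.004] [323. 185.]
```

View pics/c14.png

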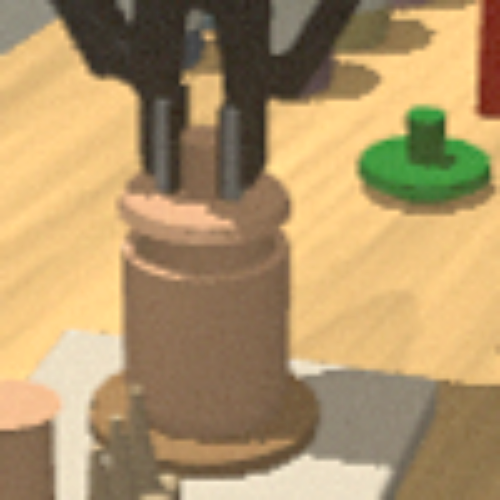

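The lid sits concentric over the mouth (disc x≈205, jar x≈206), about 14 mm above seating. I'll lower it.

```bash
python3 -m crank '[[1,[0,-0.05,-0.6],[0,0,0]],[1,[0,0,-0.4],[0,0,0]],[1,[0,0,-0.2],[0,0,0]],[1,[0,0,-0.1],[0,0,0]],[1,[0,0,0],[0,0,0]],[1,[0,0,0],[0,0,0]]]'
```

```text
clock: 30.07
position: [0.6547, -0.0608, 0.1054]
ee_rot: [-0.058, 0.705, 0.058, 0.705]
ft_force: [-0.5, -0.6, -1.6]
grip_width: 0.207
```

```bash
python3 -m crank '[[1,[0,0,-0.1],[0,0,0]],[1,[0,0,-0.05],[0,0,0]],[1,[0,0,0],[0,0,0]],[1,[0,0,0],[0,0,0]]]'
```

```text
clock: 30.4
position: [0.6549, -0.0607, 0.1043]
ee_rot: [-0.058, 0.704, 0.058, 0.705]
ft_force: [0.0, 0.6, 3.3]
grip_width: 0.209
```

Contact comes at the expected height, with a force of 3 N. I'll release, rise and move aside for a clear view.

```bash
python3 -m crank '[[0.7,[0,0,0],[0,0,0]],[0.5,[0,0,0],[0,0,0]],[0.2,[0,0,0],[0,0,0]],[0,[0,0,0],[0,0,0]],[0,[0,0,0],[0,0,0]],[0,[0,0,0],[0,0,0]],[0,[0,0,1],[0,0,0]],[0,[0,0,2.5],[0,0,0]],[0,[0,0,3.5],[0,0,0]],[0,[0,0,3.5],[0,0,0]],[0,[0,0,2],[0,0,0]],[0,[0,-1.5,0],[0,0,0]]]'
python3 -m crank '[[0,[-0.7,-3.5,0],[0,0,0]],[0,[-0.7,-3.5,0],[0,0,0]],[0,[-0.7,-3.5,0],[0,0,0]],[0,[-0.7,-3.5,0],[0,0,0]],[0,[-0.5,-3.5,0],[0,0,0]],[0,[-0.5,-3,0],[0,0,0]],[0,[0,-1.5,0],[0,0,0]],[0,[0,0,0],[0,0,0]]]'
python3 - <<'E'
from h import *
ob(); s=snap('side','side15'); t=snap('top','top15')
for p in (s,t): find(p,['lid','jar','vase','cone_pack','glaze_bottle','brush_pot'],mn=.4)
im=np.zeros((600,800,3),np.uint8)
a=cv2.resize(t['frame'][145:310,210:450,::-1],None,fx=2,fy=2); b=cv2.resize(s['frame'][150:330,180:440,::-1],None,fx=2,fy=2)[:270]
b=cv2.resize(s['frame'][160:330,180:440,::-1],None,fx=1.55,fy=1.55)
im[:330,:480]=a; im[332:332+b.shape[0],:b.shape[1]]=b
c=cv2.resize(s['frame'][180:260,250:320,::-1],None,fx=4.3,fy=4.3); im[:c.shape[0],490:490+c.shape[1]]=c
cv2.imwrite('pics/c15.png',cv2.convertScaleAbs(im,alpha=1.25))
E
```

```text
clock: 31.4
position: [0.6566, -0.0717, 0.2357]
ee_rot: [-0.06, 0.702, 0.06, 0.708]
ft_force: [0.6, 1.1, 0.7]
grip_width: 1.0
clock: 32.07
position: [0.6152, -0.3011, 0.2284]
ee_rot: [-0.056, 0.705, 0.056, 0.705]
ft_force: [0.9, 0.3, 0.1]
grip_width: 1.006
t 32.07 [ 0.6152 -0.3011  0.2284] jaw deg 9.1 down [-0.001 -0.001 -1.   ] F [0.9 0.3 0.1] w 1.006 q [ 0.87  0.57 -0.75  1.25  0.38  1.46  0.32]
lid 0.88 [ 0.652 -0.065  0.091] [283. 201.]
lid 0.85 [ 0.684 -0.348  0.003] [323. 186.]
jar 0.75 [ 0.656 -0.061  0.028] [281. 230.]
vase 0.94 [0.616 0.149 0.027] [245. 291.]
cone_pack 0.84 [0.637 0.042 0.02 ] [264. 261.]
glaze_bottle 0.76 [ 0.441 -0.252 -0.001] [411. 225.]
brush_pot 0.74 [ 0.449  0.089 -0.002] [354. 312.]
brush_pot 0.49 [ 0.655 -0.061  0.091] [281. 201.]
lid 0.87 [ 0.651 -0.064  0.088] [345. 186.]
lid 0.61 [ 0.675 -0.346  0.001] [467. 182.]
lid 0.6 [0.641 0.045 0.02 ] [296. 200.]
jar 0.71 [ 0.653 -0.06   0.026] [343. 193.]
vase 0.92 [0.614 0.151 0.027] [249. 212.]
cone_pack 0.84 [0.642 0.045 0.02 ] [296. 199.]
cone_pack 0.48 [ 0.439 -0.253 -0.002] [432. 286.]
glaze_bottle 0.87 [ 0.436 -0.252  0.001] [432. 287.]
brush_pot 0.83 [ 0.452  0.089 -0.007] [279. 285.]
```

View pics/c15.png

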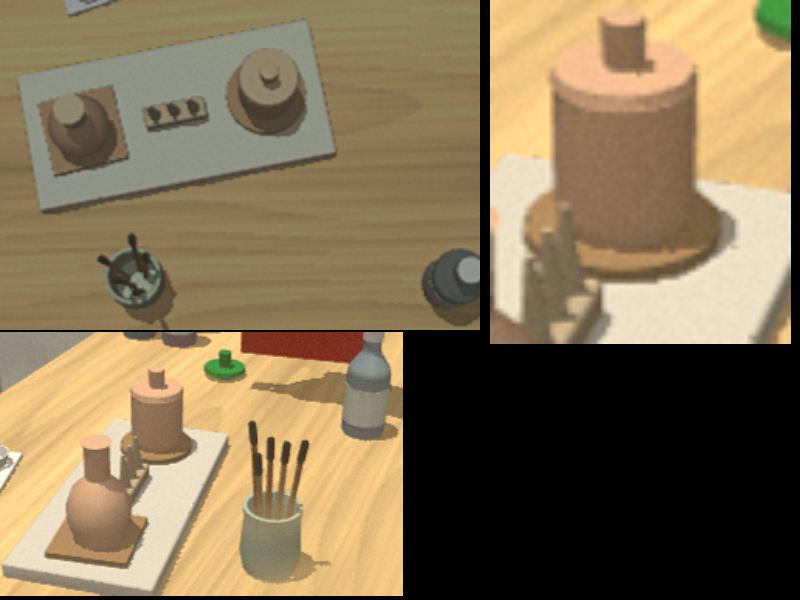

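The lid is seated flat and centred on the jar. The vase, pack and bystanders are where they should be, and the gripper is open and clear. I'm handing in.

```bash
python3 -m crank '[[0,[0,0,0],[0,0,0]],[0,[0,0,0],[0,0,0]],[0,[0,0,0],[0,0,0]]]'; python3 -c "
from workcell import manip
print(manip.hand_in())"
```

```text
clock: 33.02
position: [0.6166, -0.2959, 0.2288]
ee_rot: [-0.058, 0.705, 0.058, 0.705]
ft_force: [0.5, -0.1, -0.3]
grip_width: 1.001
the job is handed in; nothing more can be done
None
```

The shelf is set, and I handed the job in at about 33 s of the 123 s allowed. I stood the jar on the round setter, then the vase on the square setter. Next I stood the cone pack on the shelf midway between them, and last I put the buff lid on the jar, knob up. I left the green look-alikes alone.

**Last checks:**
- **Pots and lid:** both camera views show the jar and vase upright and centred within about 3–5 mm. The lid sits flat and centred on the rim, at the expected height.
- **Cone pack:** it stands in line with the two pots. The estimates of its centre ranged from 0.633 to 0.642 m in x and 0.040 to 0.046 m in y, against a target of about (0.637, 0.043), so it is certain only to a few millimetres.
- **Other things:** the glaze bottle and brush pot read where they stood at the start. The gripper was open and clear of everything, and the contact forces I read stayed below about 9 N.
- **Disagreements:** the networks a few times labelled one thing as another, such as the lidded jar as a brush pot. I discounted those readings against the pictures. The networks' lid readings differ from the jar's by up to about 5 mm, which is about their accuracy, and the close-up shows the lid concentric with the jar.

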